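# Finish the sauce crate and hold the clip open on its order card

### The job

Finish packing this order: set the two loose sauce bottles down upright in the crate's two empty cells, one in each, without dropping them. Then take the yellow clip off the steel rail by squeezing its handles and finish while still holding it up in the gripper: upright, squeezed wide open, its jaws straddling the middle of the order card's top edge, with the edge well inside the jaws but nothing touching the card, so that I can slip the delivery note in beside it. Do not bump the card hard, and leave the blue clip, the packed bottles and the other things where they are.

Things in the scene. Friction and masses are not known exactly. Their poses are not given: they have to be found in the camera images.
- crate: dark green divided crate, fixed; 155 x 230 mm over its walls (175 x 250 over the rim), 75 mm high, walls and floor 5 mm. Origin under its centre at table height; +x to its far side (order card), y along its three columns, z up. 2 x 3 cells, 70 x 70 mm inside, 75 mm apart, dividers about wall height; only the near row's left (+y) and middle cells are empty
- cell_left (a point): centre of the floor of the crate's near left (+y) empty cell, on the top of the floor (5 mm above the table); crate's axes
- cell_middle (a point): centre of the floor of the crate's near middle empty cell, on the top of the floor (5 mm above the table); crate's axes
- order_card: stiff cream card with a green band, 100 mm wide, 3 mm thick, upright in a steel pocket on the crate's far outside, fixed to it. Its top edge is 175 mm above the table, 80 mm above the pocket and 35 mm above the caps of the packed bottles, the nearest cap 37 mm in front of it. Origin in its plane at table height, crate's axes
- card_edge (a point): middle of the card's top edge, in the middle of its thickness, 175 mm above the table; x across the card's thickness, y along the edge, z up
- sauce_a_mid (a point): loose sauce bottle standing on the table: dark red, cream label, white ribbed cap; 135 mm high, about 0.28 kg. Body 54 mm across up to 72 mm, shoulder to a 27 mm neck at 90 mm, cap 31 mm across from 108 mm to the top. Can be taken by the cap. Point on its axis 67.5 mm above its foot, z up
- sauce_b_mid (a point): the other loose sauce bottle, the same as sauce_a
- packed_0: sauce bottle already in the crate, same shape as the loose ones, origin at the centre of its foot; stays as it is
- packed_1: sauce bottle already in the crate, same shape as the loose ones, origin at the centre of its foot; stays as it is
- packed_2: sauce bottle already in the crate, same shape as the loose ones, origin at the centre of its foot; stays as it is
- packed_3: sauce bottle already in the crate, same shape as the loose ones, origin at the centre of its foot; stays as it is
- rail: clip rail, fixed: steel base plate 70 x 180 x 3 mm with an upright flange 3 mm thick, 180 mm long (y), its top edge 55 mm above the table. Origin under its centre, x across the flange. The yellow and the blue clip sit astride the flange about 90 mm apart; which is at which end varies
- yellow_clip_pivot (a point): yellow sprung bag clip, 0.06 kg, parked astride the rail, jaws down, handles up. Point on its hinge axis; y along the hinge (and rail), x the way the jaws open, z up to the handles. Hinge barrel: radius 5 mm, 46 mm long, resting on the rail's edge. Jaws 44 mm wide, tips 42 mm below the hinge; wide open they gape 26 mm inside, from their tips (then 38 mm below the hinge) to just under the barrel
- yellow_clip_grip (a point): where to squeeze the yellow clip: midway between its two handles, 36 mm above the hinge; axes as the clip's. Handles 34 mm wide (y), 3.5 mm thick. At rest they lean outwards, 54 mm over their outsides at the tips, which are 44 mm above the hinge; squeezed home they are upright and parallel, 26 mm over their outsides, tips 50 mm above the hinge
- yellow_clip_front (a joint): how far each jaw of the yellow clip is swung open, rad: 0 clamped on the 3 mm rail, 0.30 wide open (stop); the other jaw moves the same. A spring closes it: squeezing at the handles, 35 mm above the hinge, takes about 4 N to start and 10 N at the stop; it shuts when the handles are let go
- blue_clip_pivot (a point): blue sprung clip, same as the yellow one, parked on the same rail; stays there
- label_roll: white roll of labels lying flat, 77 mm across, 25 mm high; bystander
- marker_pen: blue and white marker pen, 135 mm long; bystander
- probe_thermometer: blue food probe with a steel needle, 179 mm long; bystander
Not all that is in view belongs to the job. There is more than one size of the part that bears yellow_clip_pivot; the job needs the smaller.

How it is judged:
By the outcome, as a careful person would: the job done as asked, in the order asked, and still so for the second after the job is handed in, while the arm keeps its last pose, push and grip.
It also fails if it takes over 61 s, if anything falls off the work surface, if the arm or the gripper's body presses on something with over 40 N, if the wrist force passes 120 N, or if a joint passes its speed limit or range.

### The arm

A 6-joint arm with a two-finger parallel gripper is mounted at the origin on a cart in front of the work surface, level with it; the furniture and walls round the work are solid. World frame = base frame: x ahead of the robot, y to its left, z up, the work surface at z = 0. Lengths are in mm, angles in rad, forces in N, time in s.
With the tool pointing down it reaches from about 350 to 775 mm from the base axis. Payload 7.3 kg.
Tool frame: the origin (TCP) lies at the very end of the fingers, on their centre line; the grasp point (between the pads) lies 19 mm behind it; z points along the fingers, y is the line along which they close (so a half turn about z gives the same grasp; the last joint's range is limited). The gripper opens to 92 mm and grips with 3 to 60 N. Pads are 19 mm wide; open, the fingers measure 130 mm over their backs; the gripper's body (75 mm by 190 mm) begins 47 mm behind the grasp point.
Start: joints at [-1.368, 0.342, 1.524, -0, 1.275, -0.146], TCP at [179.452, -493.398, 226.741] pointing down, gripper open.
Joint ranges: [-2.53, 2.53], [-0.77, 2.02], [0.04, 2.7], [-1, 4.14], [0.28, 2.66], [-3.11, 3.11]. Speed limits (rad/s): [2.57, 2.57, 3.14, 3.14, 3.14, 3.14].

### API

Orientations are given as [roll, pitch, yaw] about the fixed x, y, z axes, in that order (R = Rz(yaw) Ry(pitch) Rx(roll)).
In Python, from plant import bot gives the robot as it stands.
- The arm moves only by the tool apply_moves, never from a script. Its argument "motion" is text: rows parted by semicolons, each of 4 numbers parted by spaces: the shift along the tool's x, y, z in m, then the turn about the tool's z in degrees. A call has 1 to 8 rows; each row shifts and turns the commanded pose from where the row before left it, along the tool's axes as they then stand; what a row does not reach is not made up. A row lasts 1/8 s, in which the tool goes at most 62.5 mm and 10.7 degrees, less where a joint would pass 70% of its speed; a pose out of reach is approached as far as the arm can. A call with a gripper value outside its range is refused whole. "fingers" is the opening, from -1 (shut) to 1 (fully open), set as the call begins (left out, the last holds). The fingers move at their own pace and stop on an object; the grip force is fixed at half the most. Time passes only in rows, so rows that do not move let the fingers close. It gives the time, the measured TCP pose, the force, the opening and the grip force at its end, in the units of the state.
- bot.get_obs(): the state, without advancing time (a new reading comes with each control period).
- bot.capture(name): name is "scene" or "top"; returns a dict with "img" (480x640x3 uint8, blue, green, red), "range_z" (480x640 float32, mm along the optical axis (not along the pixel's ray), 0 where there is no reading), "fx", "fy", "cx", "cy" (pixels), "world_from_camera" (4x4, takes a point from camera to world coordinates). Camera axes: x right, y down, z forward; pixel columns grow to the right and rows downward; lengths in mm; the calibration is good to about 2 mm. A picture is of the moment at which its call begins.
- bot.close_job(): hands the job in; it is judged then, once.
Trained networks look in a picture, given as the dict that the camera call returned (one of the last four; its "shot" number tells which), for a name from the list of things; names that differ only in an ending like _2 or _b are one class to them, and where a whole thing is asked for, a point or a joint stands for the part that bears it (a point fixed in the world has none). Each returns a list of dicts, best first, with "p" (0 to 1); they miss things now and then, are a little off and sometimes report something else, mostly with a low value. They report only what shows in the picture. A call takes as long as a camera call. They do not tell look-alikes from the thing itself.
- bot.cut_out(picture, thing): "pixels" (480x640 bool, what is visible of it) and "point" ([column, row] in pixels, amid what is visible of it).
The state is a dict: "time": time; "joint_positions": joint angles; "dq": joint speeds; "tau": joint torques, N m; "tool_pos": TCP position; "tcp_rot": TCP orientation; "contact_force": force on the tool from outside, world axes, zero at the start; "moment": the same for the moment, N m; "grip_width": finger opening in mm; "finger_force": force on a finger pad.
Only numpy, scipy, OpenCV 4.12 (cv2) and the standard library are available. Lean on these libraries where they do the work, as an engineer would, in place of code of your own. Each camera call takes 0.05 s, during which the arm holds its last target. There are 200 camera calls.

## Working session

There is one attempt and no reset: what is moved stays moved. The work goes in short steps, Python scripts to look and compute and a tool call to move; the robot and the scene stay as the last step left them, time stands still between calls to the robot, and variables do not carry over. Pictures are saved under pics/ and viewed, at most 10 in all, crops included, and the job is handed in when it is done.

Besides the shell and the picture viewer there is one more tool, called as name(argument=value, ...) on one line, values as JSON. apply_moves: Moves the arm, as the interface text tells. Its arguments: {"type":"object","properties":{"motion":{"type":"string"},"fingers":{"type":"number"}},"required":["motion"]}

```bash
ls; mkdir -p pics; cat > h.py <<'E'
import numpy as np, cv2
from plant import bot
def cloud(c):
    z=c["range_z"].astype(float); v,u=np.mgrid[0:480,0:640]
    P=np.stack([(u-c["cx"])/c["fx"]*z,(v-c["cy"])/c["fy"]*z,z,np.ones_like(z)],-1)@np.array(c["world_from_camera"]).T
    P=P[...,:3]; P[z<=0]=np.nan
    return P
E
python3 - <<'E'
from h import *
o=bot.get_obs(); print({k:np.round(v,3).tolist() for k,v in o.items()})
for n in ["scene","top"]:
    c=bot.capture(n); cv2.imwrite(f"pics/{n}0.png",c["img"]); P=cloud(c)
    print(n,np.round(c["world_from_camera"],3).tolist(),c["fx"],c["cx"],c["cy"])
    for t in ["crate","order_card","sauce_a_mid","packed_0","rail","yellow_clip_pivot","blue_clip_pivot","label_roll"]:
        for d in bot.cut_out(c,t)[:6]:
            m=d["pixels"]; q=P[m]; q=q[~np.isnan(q[:,0])]
            if len(q): print(t,round(d["p"],2),np.round(d["point"]),m.sum(),np.round(np.percentile(q,[2,50,98],axis=0)).tolist())
E
```

```text
pics
{'time': 0.0, 'joint_positions': [-1.368, 0.343, 1.525, 0.0, 1.275, -0.146], 'dq': [0.002, -0.0, -0.001, -0.001, 0.001, -0.001], 'tau': [-0.001, -43.124, -24.422, 0.072, 0.056, -0.0], 'tool_pos': [179.359, -492.969, 226.063], 'tcp_rot': [-3.14, -0.0, 0.349], 'contact_force': [0.792, -0.175, 0.682], 'moment': [0.043, 0.051, -0.052], 'finger_force': 0.0, 'grip_width': 92.031}
scene [[0.85, -0.377, 0.368, 116.192], [-0.526, -0.585, 0.617, -918.354], [-0.017, -0.718, -0.696, 1004.352], [0.0, 0.0, 0.0, 1.0]] 589.36324489582 321.68048668422745 236.7419176694082
crate 0.59 [320. 302.] 7497 [[433.0, -360.0, 3.0], [510.0, -235.0, 62.0], [612.0, -122.0, 166.0]]
order_card 0.9 [355. 257.] 1104 [[604.0, -279.0, 76.0], [609.0, -233.0, 130.0], [613.0, -184.0, 176.0]]
order_card 0.58 [360. 303.] 894 [[536.0, -333.0, 51.0], [553.0, -318.0, 88.0], [581.0, -291.0, 142.0]]
sauce_a_mid 0.87 [218. 224.] 948 [[400.0, 59.0, 7.0], [423.0, 72.0, 76.0], [451.0, 152.0, 138.0]]
sauce_a_mid 0.72 [271. 211.] 1013 [[561.0, 43.0, 0.0], [587.0, 109.0, 5.0], [628.0, 217.0, 53.0]]
packed_0 0.97 [338. 284.] 811 [[
[... 1764 characters left out ...]
packed_0 0.62 [397. 252.] 499 [[535.0, -331.0, 20.0], [554.0, -300.0, 87.0], [581.0, -282.0, 142.0]]
packed_0 0.2 [215. 247.] 1178 [[562.0, 45.0, -2.0], [583.0, 131.0, 3.0], [626.0, 214.0, 55.0]]
rail 0.65 [217. 247.] 1309 [[560.0, 44.0, -2.0], [583.0, 128.0, 3.0], [628.0, 216.0, 57.0]]
yellow_clip_pivot 0.96 [368. 347.] 845 [[304.0, -265.0, 6.0], [339.0, -236.0, 71.0], [376.0, -210.0, 124.0]]
yellow_clip_pivot 0.83 [232. 234.] 363 [[568.0, 65.0, 18.0], [598.0, 83.0, 68.0], [619.0, 104.0, 105.0]]
blue_clip_pivot 0.68 [197. 237.] 373 [[572.0, 159.0, 3.0], [602.0, 177.0, 68.0], [623.0, 202.0, 105.0]]
label_roll 0.56 [252. 173.] 691 [[737.0, 11.0, 5.0], [771.0, 46.0, 24.0], [806.0, 79.0, 29.0]]
```

View pics/scene0.png

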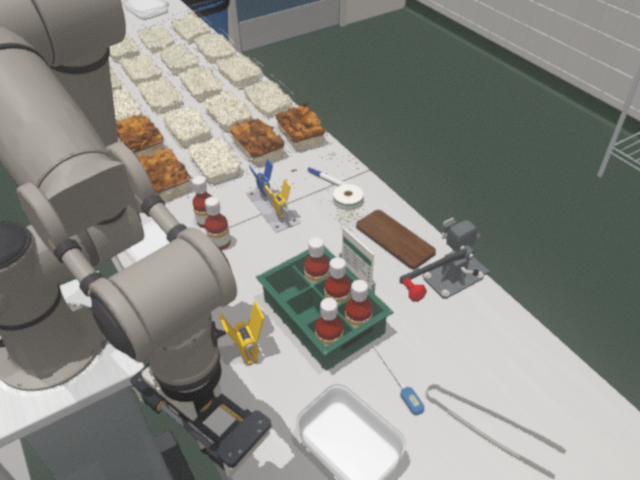

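View pics/top0.png

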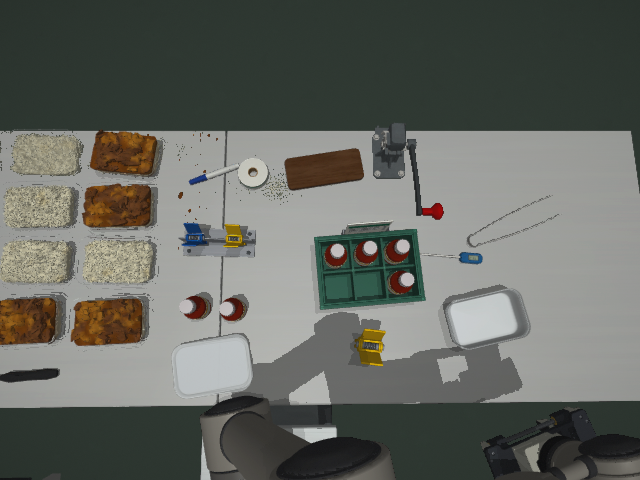

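The top view shows the crate at (368,270), with its empty near-left cell at (338,290) and middle cell at (370,288). The loose bottles are at (193,307) and (232,308). There are two yellow clips. One is on the rail at (233,236), with tips 105 mm above the table. The other stands free on the table at (370,347), with tips at 124 mm, so it is the bigger one. The clip on the rail fits the description. I'll measure, and take one enlarged crop to confirm.

```bash
cat >> h.py <<'E'
def pts(P,x0,x1,y0,y1,z0,z1):
    q=P.reshape(-1,3); 
    with np.errstate(invalid='ignore'):
        m=(q[:,0]>x0)&(q[:,0]<x1)&(q[:,1]>y0)&(q[:,1]<y1)&(q[:,2]>z0)&(q[:,2]<z1)
    return q[m]
def rect(q):
    (c,s,a)=cv2.minAreaRect(q[:,:2].astype(np.float32)); return np.round(c,1),np.round(s,1),round(a,2)
E
python3 - <<'E'
from h import *
for n in ["scene","top"]:
    c=bot.capture(n); P=cloud(c); print(n)
    if n=="scene": cv2.imwrite("pics/cl.png",cv2.resize(c["img"][150:350,180:380],None,fx=3,fy=3,interpolation=cv2.INTER_CUBIC))
    for nm,b in dict(A=(390,460,50,110),B=(390,460,120,195),p_m=(525,585,-265,-205),p_r=(525,585,-340,-280),p_l=(525,580,-190,-130),p_n=(455,515,-335,-275)).items():
        q=pts(P,*b,120,150); t=q[q[:,2]>np.percentile(q[:,2],95)-4] if len(q) else q
        if len(q): print(nm,len(t),np.round(t.mean(0),1),np.round((t.min(0)+t.max(0))/2,1),rect(t))
    print("rim",rect(pts(P,410,630,-380,-100,70,79)))
    q=pts(P,590,630,-300,-170,120,180); print("card",rect(q),np.percentile(q[:,2],98)); print(np.polyfit(q[:,1],q[:,0],1),q.mean(0))
    t=q[q[:,2]>165]; print(t.mean(0),t[:,1].min(),t[:,1].max())
    for nm,b in dict(Y=(560,640,50,115),Bl=(560,640,145,215)).items():
        q=pts(P,*b,62,115); print(nm,len(q),rect(q),np.round(np.percentile(q,[1,99],axis=0),1).tolist())
        for lo,hi in((65,75),(75,85),(85,95),(95,110)):
            t=q[(q[:,2]>lo)&(q[:,2]<hi)]; print("  ",lo,len(t),rect(t) if len(t)>4 else"")
    q=pts(P,570,625,112,148,20,62); print("flange",len(q),np.percentile(q,[2,50,98],axis=0).round(1).tolist(),rect(q))
    print("base",rect(pts(P,545,640,30,230,1.5,8)))
E
```

```text
scene
A 73 [426.6  85.3 136.4] [427.1  84.9 137.6] (array([425.7,  85.2]), array([29.4, 28.7]), 37.6)
B 62 [431.3 172.7 137.1] [431.5 172.6 137.7] (array([431.2, 174.6]), array([29.6, 27.9]), 58.46)
p_m 117 [ 558.9 -234.1  141.2] [ 558.8 -235.   141.9] (array([ 559.5, -233. ]), array([31.5, 28.3]), 57.65)
p_r 134 [ 562.1 -308.1  140.6] [ 562.4 -307.4  141.6] (array([ 562.2, -307.4]), array([30.9, 27.2]), 55.35)
p_l 91 [ 552.9 -161.1  141.4] [ 553.2 -160.2  142.6] (array([ 553.3, -159.8]), array([31.4, 27.2]), 58.64)
p_n 136 [ 487.  -314.5  140.9] [ 487.4 -315.   141.9] (array([ 487.6, -314.9]), array([29.2, 28.7]), 82.95)
rim (array([ 522.9, -237.4]), array([181.9, 252. ]), 4.57)
card (array([ 608.8, -230. ]), array([  8.7, 104. ]), 3.09) 176.8377537240215
[-7.66043668e-02  5.90711461e+02] [ 608.52904945 -232.59233539  150.38015386]
[ 608.7044007  -233.21757156  171.67966947] -281.92797860651774 -180.48335487030772
Y 291 (array([594.2,  83.2]), array([46.3, 56.4]), 88.78) [[568.2, 63.1, 62.7], [621.0, 105.1, 107.6]]
   65 100 (array([594.3,  83.7]), array([47.7, 33.3]), 84.84)
   75 
[... 1815 characters left out ...]
([594.3,  83.7]), array([33. , 37.6]), 87.87)
   85 34 (array([593.4,  83.9]), array([33.1, 44.8]), 88.11)
   95 80 (array([594.2,  84.1]), array([33.1, 53.7]), 86.54)
Bl 319 (array([598. , 178.7]), array([53.7, 42.8]), 0.53) [[571.4, 160.0, 62.2], [623.9, 198.0, 106.4]]
   65 94 (array([597.3, 180.6]), array([31.9, 39.2]), 0.16)
   75 36 (array([597.8, 179.7]), array([32.9, 36.4]), 88.37)
   85 37 (array([597.7, 179.3]), array([34. , 43.2]), 88.07)
   95 83 (array([598. , 179.2]), array([53.7, 34.9]), 0.53)
flange 55 [[593.7, 113.7, 22.8], [594.7, 131.1, 44.8], [597.5, 146.8, 56.9]] (array([595.5, 130.5]), array([33.8,  3.9]), 89.35)
base (array([593.1, 129.9]), array([ 94.6, 199.9]), 0.67)
```

View pics/cl.png

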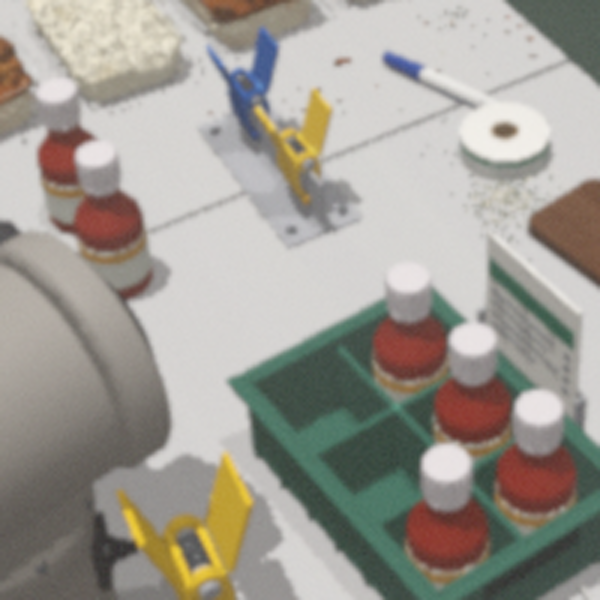

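The crop confirms it. The small yellow clip is on the rail beside the blue one (crop 295,150), and the large free-standing yellow clip (crop 195,530) is the decoy. The two views agree:

| Item | Measured |
|---|---|
| Bottle A | (426, 85) |
| Bottle B | (431, 173) |
| Crate yaw | ≈0.075 |
| cell_middle | (485, -241) |
| cell_left | (480, -166) |
| Card edge | (608.4, -232) |
| Clip | (594, 84), yaw ≈ -0.04 |

I'm setting out for bottle A.

apply_moves(motion="0.05 0 0 7.9;0.05 0 0 7.8;0.017 -0.049 0 0;0.017 -0.049 0 0;0.017 -0.049 0 0;0.017 -0.049 0 0;0.017 -0.049 0 0;0.017 -0.049 0 0", fingers=0.4)

```text
time: 2.0
tool_pos: [355.3, -163.5, 226.9]
tcp_rot: [3.141, -0.001, 0.074]
contact_force: [1.4, -1.1, -0.4]
grip_width: 64.1
finger_force: 0.0
```

apply_moves(motion="0.017 -0.049 0 0;0.017 -0.049 0 0;0.018 -0.049 0 0;0.018 -0.049 0 0;0.018 -0.049 0 0;0 0 0 0;0 0 0 0")

```text
time: 2.88
tool_pos: [424.3, 85.6, 226.6]
tcp_rot: [3.141, 0.0, 0.076]
contact_force: [-0.3, 0.1, -0.3]
grip_width: 64.1
finger_force: 0.0
```

```bash
cat >> h.py <<'E'
def plan(tgt,yaw):
    o=bot.get_obs(); p=np.array(o["tool_pos"]); r=o["tcp_rot"]; d=np.array(tgt)-p; s,c=np.sin(r[2]),np.cos(r[2])
    print("at",np.round(p,1),"rot",np.round(r,4),"t",round(o["time"],2),"w",round(o["grip_width"],1),"F",np.round(o["contact_force"],1))
    print("tool shift m",np.round([(d[0]*c+d[1]*s)/1e3,(d[0]*s-d[1]*c)/1e3,-d[2]/1e3],4),"turn",round(np.degrees(r[2]-yaw),2))
E
python3 - <<'E'
from h import *
plan((426,85,106),.075)
for n in ["scene","top"]:
    P=cloud(bot.capture(n))
    for b in [(390,460,50,110),(390,460,120,195)]:
        q=pts(P,*b,120,139); 
        if len(q)>5: print(n,len(q),rect(q),np.percentile(q[:,2],95))
E
```

```text
at [424.3  85.6 226.6] rot [3.141e+00 4.000e-04 7.570e-02] t 2.88 w 64.1 F [-0.3  0.1 -0.3]
tool shift m [0.0017 0.0008 0.1206] turn 0.04
scene 163 (array([425.3,  85.3]), array([34.1, 31.4]), 83.12) 138.06068206059425
scene 149 (array([430.9, 173.6]), array([33. , 32.2]), 36.9) 137.96825277707063
top 44 (array([426.1,  84.9]), array([ 9.2, 30.6]), 84.27) 136.1605462861459
```

apply_moves(motion="0.0015 0.0005 0.03 0;0 0 0.03 0;0 0 0.03 0;0 0 0.02 0;0 0 0.0125 0;0 0 0 0;0 0 0 0")

```text
time: 3.85
tool_pos: [426.6, 85.2, 104.9]
tcp_rot: [3.141, -0.001, 0.074]
contact_force: [-0.1, 0.4, 0.1]
grip_width: 64.1
finger_force: 0.0
```

apply_moves(motion="0 0 0 0;0 0 0 0;0 0 0 0;0 0 0 0;0 0 0 0;0 0 0 0", fingers=-1)

```text
time: 4.6
tool_pos: [426.1, 85.6, 104.3]
tcp_rot: [-3.142, -0.0, 0.075]
contact_force: [0.6, 0.4, 2.0]
grip_width: 30.4
finger_force: 30.0
```

apply_moves(motion="0 0 -0.01 0;0 0 -0.02 0;0 0 -0.03 0;0 0 -0.04 0;0 0 -0.03 0;0 0 0 0")

```text
time: 5.35
tool_pos: [427.1, 85.4, 236.2]
tcp_rot: [3.141, -0.005, 0.075]
contact_force: [0.1, 0.2, -2.5]
grip_width: 30.3
finger_force: 30.0
```

```bash
python3 - <<'E'
from h import *
plan((485.4,-241.2,232),.075)
c=bot.capture("scene"); P=cloud(c)
q=pts(P,390,470,30,125,80,300); print(np.percentile(q,[1,50,99],axis=0).round())
E
```

```text
at [427.1  85.4 236.2] rot [ 3.1411 -0.0049  0.0748] t 5.35 w 30.3 F [ 0.1  0.2 -2.5]
tool shift m [0.0337 0.3301 0.0042] turn -0.01
[[401.  53. 136.]
 [419.  68. 197.]
 [452. 102. 268.]]
```

apply_moves(motion="0.002 0.015 0 0;0.004 0.03 0 0;0.005 0.045 0 0;0.006 0.05 0 0;0.005 0.05 0 0;0.005 0.05 0 0;0.004 0.045 0 0;0.002 0.03 0 0")

```text
time: 6.4
tool_pos: [481.5, -229.0, 232.2]
tcp_rot: [-3.14, 0.003, 0.073]
contact_force: [0.1, 0.4, -2.7]
grip_width: 30.5
finger_force: 30.0
```

apply_moves(motion="0.0007 0.015 0 0;0 0 0 0;0 0 0 0")

```text
time: 6.78
tool_pos: [484.0, -240.0, 233.9]
tcp_rot: [-3.141, 0.001, 0.076]
contact_force: [0.4, -0.6, -2.5]
grip_width: 30.4
finger_force: 30.0
```

```bash
python3 - <<'E'
from h import *
plan((485.4,-241.2,111),.075)
c=bot.capture("scene"); P=cloud(c); cv2.imwrite("pics/s2.png",cv2.resize(c["img"][150:400,180:440],None,fx=2.3,fy=2.3))
for n in ["top"]:
    P=cloud(bot.capture(n)); print(rect(pts(P,410,630,-380,-100,70,79)))
E
```

```text
at [ 484.  -240.   233.9] rot [-3.1406e+00  8.0000e-04  7.5600e-02] t 6.78 w 30.4 F [ 0.4 -0.6 -2.5]
tool shift m [0.0013 0.0013 0.1229] turn 0.03
(array([ 520.5, -237.4]), array([175.7, 244.7]), 4.46)
```

View pics/s2.png

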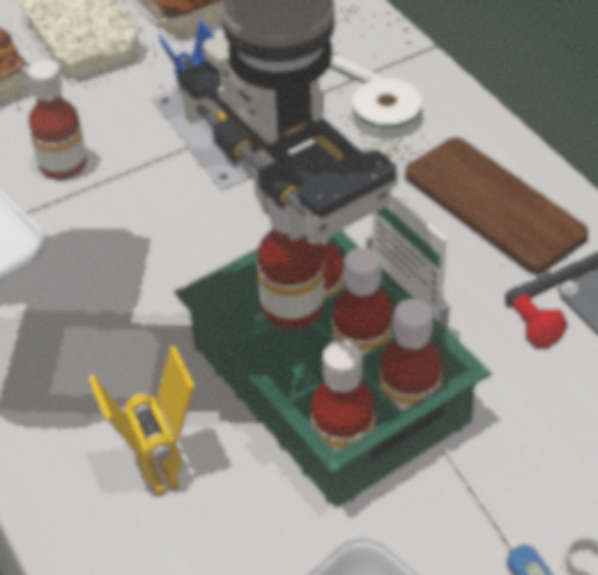

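Bottle A hangs upright in the gripper at (290,280) in the crop, above the middle cell. Now lowering it.

apply_moves(motion="0.001 0.001 0.02 0;0 0 0.03 0;0 0 0.03 0;0 0 0.02 0;0 0 0.012 0;0 0 0.008 0;0 0 0 0;0 0 0 0")

```text
time: 7.88
tool_pos: [485.8, -242.3, 115.0]
tcp_rot: [3.141, -0.001, 0.075]
contact_force: [-0.6, -0.1, -2.7]
grip_width: 30.3
finger_force: 30.0
```

apply_moves(motion="0 0 0.002 0;0 0 0.0015 0;0 0 0 0")

```text
time: 8.25
tool_pos: [485.3, -242.0, 110.6]
tcp_rot: [-3.142, 0.0, 0.075]
contact_force: [-0.3, -0.5, -2.4]
grip_width: 30.5
finger_force: 30.0
```

apply_moves(motion="0 0 0.001 0;0 0 0.0005 0;0 0 0 0")

```text
time: 8.62
tool_pos: [485.4, -242.0, 109.3]
tcp_rot: [3.141, -0.0, 0.075]
contact_force: [0.3, -0.1, -1.2]
grip_width: 30.7
finger_force: 30.0
```

apply_moves(motion="0 0 0.0005 0;0 0 0 0")

```text
time: 8.88
tool_pos: [485.6, -242.1, 109.3]
tcp_rot: [3.141, -0.001, 0.075]
contact_force: [-0.8, 1.8, 5.1]
grip_width: 30.7
finger_force: 30.0
```

apply_moves(motion="0 0 0 0;0 0 0 0;0 0 0 0;0 0 0 0", fingers=0.1)

```text
time: 9.38
tool_pos: [485.4, -242.0, 108.6]
tcp_rot: [-3.142, 0.0, 0.075]
contact_force: [-0.0, -0.2, -0.7]
grip_width: 50.3
finger_force: 0.0
```

apply_moves(motion="0 0 -0.02 0;0 0 -0.03 0;0 0 -0.04 0;0 0 -0.03 0;0 0 0 0")

```text
time: 10.0
tool_pos: [486.4, -242.7, 231.1]
tcp_rot: [3.138, -0.004, 0.075]
contact_force: [0.2, 0.2, -0.6]
grip_width: 50.6
finger_force: 0.0
```

```bash
python3 - <<'E'
from h import *
plan((430.8,173,229),.075)
P=cloud(bot.capture("scene"));
for b in [(450,520,-275,-210)]:
    q=pts(P,*b,115,148); print(rect(q),np.percentile(q[:,2],[5,95]))
E
```

```text
at [ 486.4 -242.7  231.1] rot [ 3.1382 -0.0041  0.0748] t 10.0 w 50.6 F [ 0.2  0.2 -0.6]
tool shift m [-0.0244 -0.4187  0.0021] turn -0.01
(array([ 485.2, -242.9]), array([32.6, 32.8]), 78.19) [117.91052853 142.84699484]
```

apply_moves(motion="-0.003 -0.0525 0 0;-0.003 -0.0525 0 0;-0.003 -0.0525 0 0;-0.003 -0.0525 0 0;-0.003 -0.0525 0 0;-0.003 -0.0525 0 0;-0.003 -0.0525 0 0;-0.0034 -0.0512 0 0", fingers=0.4)

```text
time: 11.05
tool_pos: [428.6, 175.2, 227.2]
tcp_rot: [3.141, 0.002, 0.075]
contact_force: [0.5, 0.0, -0.1]
grip_width: 64.3
finger_force: 0.0
```

apply_moves(motion="0 0 0 0;0 0 0 0;0 0 0 0")

```text
time: 11.42
tool_pos: [429.9, 172.5, 228.2]
tcp_rot: [3.141, 0.001, 0.073]
contact_force: [-0.2, 1.1, -0.4]
grip_width: 64.2
finger_force: 0.0
```

```bash
python3 - <<'E'
from h import *
plan((430.8,173,104),.075)
P=cloud(bot.capture("top")); q=pts(P,390,460,120,195,120,139); print(rect(q) if len(q)>4 else 0)
P=cloud(bot.capture("scene")); q=pts(P,390,460,120,195,120,139); print(rect(q) if len(q)>4 else 0)
E
```

```text
at [429.9 172.5 228.2] rot [3.1411e+00 1.0000e-03 7.3000e-02] t 11.43 w 64.2 F [-0.2  1.1 -0.4]
tool shift m [ 0.001  -0.0005  0.1242] turn -0.11
0
(array([430.9, 172.5]), array([36.3, 31.8]), 47.2)
```

apply_moves(motion="0.001 -0.0005 0.03 0;0 0 0.03 0;0 0 0.03 0;0 0 0.022 0;0 0 0.012 0;0 0 0 0;0 0 0 0")

```text
time: 12.4
tool_pos: [431.4, 174.2, 105.5]
tcp_rot: [-3.141, -0.002, 0.074]
contact_force: [0.4, -0.9, -0.6]
grip_width: 64.3
finger_force: 0.0
```

apply_moves(motion="0 0 0 0;0 0 0 0;0 0 0 0;0 0 0 0;0 0 0 0;0 0 0 0", fingers=-1)

```text
time: 13.15
tool_pos: [430.8, 174.2, 104.8]
tcp_rot: [3.141, -0.0, 0.075]
contact_force: [-0.2, -0.8, 1.9]
grip_width: 30.2
finger_force: 30.0
```

apply_moves(motion="0 0 -0.01 0;0 0 -0.02 0;0 0 -0.03 0;0 0 -0.04 0;0 0 -0.03 0;0 0 0 0")

```text
time: 13.9
tool_pos: [431.7, 174.6, 236.8]
tcp_rot: [-3.141, -0.005, 0.075]
contact_force: [-0.9, -0.8, -2.5]
grip_width: 30.4
finger_force: 30.0
```

```bash
python3 - <<'E'
from h import *
plan((479.8,-166.6,232),.075)
E
```

```text
at [431.7 174.6 236.8] rot [-3.1409 -0.0048  0.0748] t 13.9 w 30.4 F [-0.9 -0.8 -2.5]
tool shift m [0.0224 0.3438 0.0048] turn -0.01
```

apply_moves(motion="0.002 0.015 0 0;0.003 0.03 0 0;0.004 0.047 0 0;0.004 0.053 0 0;0.004 0.053 0 0;0.003 0.053 0 0;0.002 0.047 0 0;0.001 0.03 0 0")

```text
time: 14.9
tool_pos: [476.9, -153.9, 232.7]
tcp_rot: [-3.14, 0.003, 0.073]
contact_force: [0.6, 0.7, -3.4]
grip_width: 30.1
finger_force: 30.0
```

apply_moves(motion="0 0.0155 0 0;0 0 0 0;0 0 0 0;0 0 0 0")

```text
time: 15.4
tool_pos: [479.3, -165.5, 234.8]
tcp_rot: [-3.141, 0.0, 0.076]
contact_force: [-0.0, -0.0, -3.5]
grip_width: 30.3
finger_force: 30.0
```

```bash
python3 - <<'E'
from h import *
plan((479.8,-166.6,110),.075)
c=bot.capture("scene"); cv2.imwrite("pics/s3.png",cv2.resize(c["img"][180:380,200:420],None,fx=2.3,fy=2.3))
E
```

```text
at [ 479.3 -165.5  234.8] rot [-3.1414  0.      0.0763] t 15.4 w 30.3 F [-0.  -0.  -3.5]
tool shift m [0.0004 0.0012 0.1248] turn 0.08
```

View pics/s3.png

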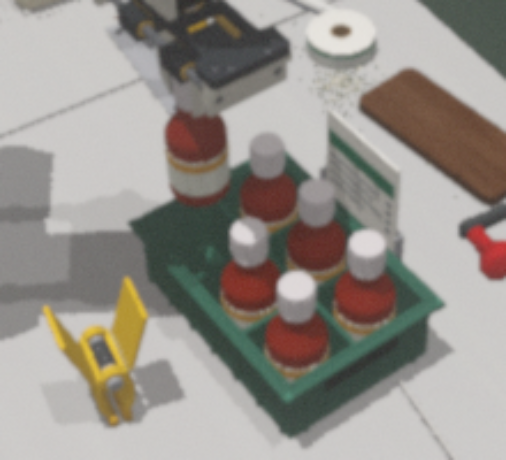

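Bottle A stands in the middle cell at (250,270) in the crop, and bottle B hangs over the left cell at (197,155). Lowering B.

apply_moves(motion="0.0004 0.0008 0.02 0;0 0 0.03 0;0 0 0.03 0;0 0 0.02 0;0 0 0.012 0;0 0 0.008 0;0 0 0 0;0 0 0 0")

```text
time: 16.45
tool_pos: [480.3, -167.5, 115.4]
tcp_rot: [3.141, -0.001, 0.075]
contact_force: [0.6, -0.8, -3.4]
grip_width: 30.4
finger_force: 30.0
```

apply_moves(motion="0 0 0.002 0;0 0 0.0015 0;0 0 0.001 0;0 0 0 0;0 0 0 0")

```text
time: 17.08
tool_pos: [479.8, -167.4, 110.2]
tcp_rot: [3.141, -0.0, 0.075]
contact_force: [0.2, -0.1, -3.9]
grip_width: 30.6
finger_force: 30.0
```

apply_moves(motion="0 0 0.0005 0;0 0 0.0005 0;0 0 0 0")

```text
time: 17.45
tool_pos: [480.1, -167.5, 109.8]
tcp_rot: [3.141, -0.001, 0.075]
contact_force: [-1.2, 0.5, 4.8]
grip_width: 29.9
finger_force: 30.0
```

apply_moves(motion="0 0 0 0;0 0 0 0;0 0 0 0;0 0 0 0", fingers=0.1)

```text
time: 17.95
tool_pos: [479.8, -167.3, 109.1]
tcp_rot: [3.142, 0.0, 0.075]
contact_force: [0.3, 0.2, -0.1]
grip_width: 50.0
finger_force: 0.0
```

apply_moves(motion="0 0 -0.02 0;0 0 -0.03 0;0 0 -0.04 0;0 0 -0.03 0;0.02 -0.04 0 0;0.02 -0.05 0 0;0.02 -0.05 0 0;0.02 -0.05 0 0")

```text
time: 18.95
tool_pos: [545.7, 29.7, 229.2]
tcp_rot: [3.141, -0.0, 0.074]
contact_force: [0.2, 0.6, -0.7]
grip_width: 50.3
finger_force: 0.0
```

apply_moves(motion="0 0 0 -10.4;0 0 0 -10.4;0 0 0 -10.4;0 0 0 -10.4;0 0 0 -10.4;0 0 0 -10.4;0 0 0 -10.4;0 0 0 -10.6", fingers=1)

```text
time: 19.95
tool_pos: [545.3, 28.1, 229.1]
tcp_rot: [-3.141, 0.0, 1.536]
contact_force: [-0.4, 0.2, -0.2]
grip_width: 91.6
finger_force: 0.0
```

```bash
python3 - <<'E'
from h import *
plan((594.2,84,160),1.53)
P=cloud(bot.capture("scene"))
for b in [(450,520,-275,-210),(445,515,-200,-135)]:
    q=pts(P,*b,115,148); print(rect(q),np.percentile(q[:,2],[5,95]))
P=cloud(bot.capture("top"))
for b in [(565,625,50,115),(565,625,145,215)]:
    q=pts(P,*b,62,115); print(len(q),rect(q) if len(q)>5 else 0)
    q=q[(abs(q[:,2]-95)<15)]
    if len(q)>10:
        m=q[:,0]<np.median(q[:,0]); 
        print(np.polyfit(q[q[:,0]<594,1],q[q[:,0]<594,0],1),np.polyfit(q[q[:,0]>594,1],q[q[:,0]>594,0],1))
E
```

```text
at [545.3  28.1 229.1] rot [-3.1413e+00  1.0000e-04  1.5365e+00] t 19.95 w 91.6 F [-0.4  0.2 -0.2]
tool shift m [0.0575 0.047  0.0691] turn 0.37
(array([ 485.6, -241.8]), array([32.8, 30.5]), 10.37) [118.81692576 142.54391072]
(array([ 480.6, -168.4]), array([31.6, 32.5]), 6.33) [118.73265901 142.85658296]
0 0
73 (array([580.7, 180.4]), array([34.1, 18.6]), 87.49)Traceback (most recent call last):
  File "<stdin>", line 12, in <module>
    raise TypeError("expected non-empty vector for x")
TypeError: expected non-empty vector for x
```

apply_moves(motion="0.03 0.024 0 0.4;0.0275 0.023 0 0;0 0 0.02 0;0 0 0.025 0;0 0 0.02 0;0 0 0 0;0 0 0 0")

```text
time: 20.92
tool_pos: [595.3, 83.5, 165.1]
tcp_rot: [3.14, -0.0, 1.522]
contact_force: [-0.5, 0.2, 0.5]
grip_width: 91.8
finger_force: 0.0
```

```bash
python3 - <<'E'
from h import *
plan((594.2,84,78),1.53)
c=bot.capture("scene"); P=cloud(c); cv2.imwrite("pics/s4.png",cv2.resize(c["img"][110:270,200:360],None,fx=3.5,fy=3.5,interpolation=cv2.INTER_CUBIC))
E
```

```text
at [595.3  83.5 165.1] rot [ 3.1403 -0.      1.5216] t 20.93 w 91.8 F [-0.5  0.2  0.5]
tool shift m [ 0.0005 -0.0012  0.0871] turn -0.48
```

View pics/s4.png

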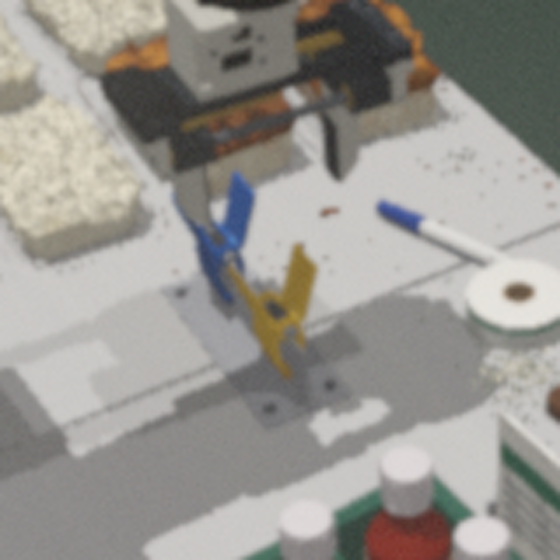

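The gripper straddles the line above the yellow clip at (275,300) in the crop, and the blue clip at (225,235) is clear of it. Descending.

apply_moves(motion="0.0005 -0.001 0.02 0;0 0 0.025 0;0 0 0.02 0;0 0 0.012 0;0 0 0.009 0;0 0 0 0;0 0 0 0")

```text
time: 21.85
tool_pos: [594.4, 84.0, 78.9]
tcp_rot: [3.14, 0.0, 1.523]
contact_force: [-0.8, 0.3, 0.1]
grip_width: 91.8
finger_force: 0.0
```

apply_moves(motion="0 0 0 0;0 0 0 0;0 0 0 0;0 0 0 0;0 0 0 0;0 0 0 0;0 0 0 0;0 0 0 0", fingers=-1)

```text
time: 22.85
tool_pos: [594.6, 84.0, 81.4]
tcp_rot: [3.139, 0.0, 1.524]
contact_force: [-5.9, -1.1, 19.8]
grip_width: 25.5
finger_force: 30.0
```

```bash
python3 - <<'E'
from h import *
plan((594.2,84,78),1.53); print(bot.get_obs()["finger_force"])
c=bot.capture("scene"); P=cloud(c); cv2.imwrite("pics/s5.png",cv2.resize(c["img"][130:250,210:330],None,fx=4.5,fy=4.5,interpolation=cv2.INTER_CUBIC))
E
```

```text
at [594.6  84.   81.4] rot [3.1386e+00 1.0000e-04 1.5238e+00] t 22.85 w 25.5 F [-5.9 -1.1 19.8]
tool shift m [-0.0001 -0.0004  0.0034] turn -0.35
29.989933669567108
```

View pics/s5.png

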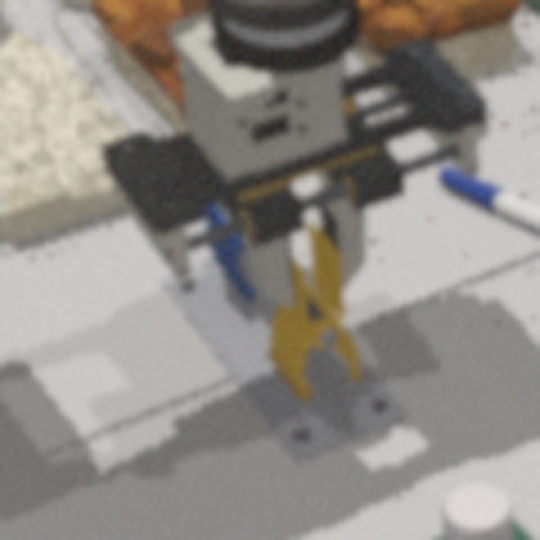

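The yellow clip (crop 310,330) is squeezed to 25.5 mm with its jaws open around the flange. Lifting straight up.

apply_moves(motion="0 0 -0.005 0;0 0 -0.01 0;0 0 -0.02 0;0 0 -0.03 0;0 0 -0.04 0;0 0 -0.05 0;0 0 -0.02 0;0 0 0 0")

```text
time: 23.9
tool_pos: [594.6, 84.1, 254.9]
tcp_rot: [3.138, -0.0, 1.523]
contact_force: [0.1, 0.4, -1.2]
grip_width: 25.1
finger_force: 29.9
```

```bash
python3 - <<'E'
from h import *
plan((594.2,84,78),1.53); o=bot.get_obs(); z=o["tool_pos"][2]; print(o["finger_force"])
for n in ["scene","top"]:
    c=bot.capture(n); P=cloud(c)
    hsv=cv2.cvtColor(c["img"],cv2.COLOR_BGR2HSV); m=(hsv[...,0]>18)&(hsv[...,0]<32)&(hsv[...,1]>130)
    Q=P.copy(); Q[~m]=np.nan
    q=pts(Q,550,640,30,140,120,330); print(n,len(q))
    if len(q)>5:
        print("rel TCP z",np.percentile(q,[1,50,99],axis=0).round(1)-np.array(o["tool_pos"]).round(1))
        for a in range(-70,40,10):
            t=q[abs(q[:,2]-z-a)<5]
            if len(t)>3: print(a,len(t),t.min(0).round(1),t.max(0).round(1))
E
```

```text
at [594.6  84.1 254.9] rot [ 3.1380e+00 -1.0000e-04  1.5234e+00] t 23.9 w 25.1 F [ 0.1  0.4 -1.2]
tool shift m [-1.000e-04 -4.000e-04  1.769e-01] turn -0.38
29.877951443195343
scene 361
rel TCP z [[-19.9 -19.5 -54. ]
 [ -5.7  -7.2 -15.4]
 [ 15.9  18.4  30.2]]
-50 44 [574.4  62.  200.8] [612.4 101.7 209.7]
-40 39 [574.4  66.8 209.9] [610.5 105.2 219.6]
-30 45 [575.4  66.4 219.9] [608.4 102.9 229.8]
-20 55 [579.5  64.8 230.1] [605.9 101.6 239.8]
-10 63 [579.4  63.7 239.9] [606.  100.6 249.6]
0 35 [579.8  67.  250.5] [606.7  94.3 259.9]
10 27 [581.1  67.2 260.2] [606.5  99.  269.3]
20 27 [579.8  67.1 270.2] [606.7  93.  279.5]
30 23 [581.3  66.6 279.9] [608.1  91.9 285.4]
top 46
rel TCP z [[-21.3 -22.1 -60.8]
 [  7.4 -17.2 -50.5]
 [ 14.7  -3.4  25.5]]
-60 16 [573.1  61.5 194. ] [609.6  71.2 199.8]
-50 11 [573.7  62.9 200.1] [608.9  69.8 208.5]
-40 4 [574.7  65.6 210. ] [609.1  68.7 218.9]
-20 7 [598.8  64.6 232.1] [603.   80.7 239.3]
```

apply_moves(motion="0 0 0 -7.1;-0.03 -0.001 0 0;-0.045 -0.0015 0 0;-0.055 -0.002 0 0;-0.055 -0.002 0 0;-0.055 -0.0015 0 0;-0.045 -0.0015 0 0;-0.031 -0.0009 0 0")

```text
time: 25.0
tool_pos: [606.7, -233.9, 250.7]
tcp_rot: [-3.138, -0.002, 1.646]
contact_force: [-0.2, 0.4, -0.9]
grip_width: 25.1
finger_force: 29.9
```

apply_moves(motion="0 0 0 0;0 0 0 0;0 0 0 0")

```text
time: 25.38
tool_pos: [607.7, -230.4, 252.9]
tcp_rot: [-3.141, -0.001, 1.649]
contact_force: [0.1, 0.8, -0.4]
grip_width: 25.4
finger_force: 29.9
```

```bash
cat > m.py <<'E'
from h import *
plan((608.3,-231.8,213),1.647); o=bot.get_obs(); T=np.array(o["tool_pos"]); print(o["finger_force"])
ex=np.array([np.cos(.076),np.sin(.076)]); ey=np.array([-ex[1],ex[0]])
for n in ["scene","top"]:
    c=bot.capture(n); P=cloud(c)
    hsv=cv2.cvtColor(c["img"],cv2.COLOR_BGR2HSV); m=(hsv[...,0]>18)&(hsv[...,0]<32)&(hsv[...,1]>130)
    Q=P.copy(); Q[~m]=np.nan
    def loc(q): 
        d=q[:,:2]-np.array([608.3,-231.8]); return np.c_[d@ex,d@ey,q[:,2]]
    q=loc(pts(Q,560,660,-280,-185,T[2]-68,330))
    print(n,len(q),"z",np.percentile(q[:,2],[1,99]).round(1) if len(q) else "")
    for a in range(-60,40,10):
        t=q[abs(q[:,2]-T[2]-a)<5]
        if len(t)>3: print(a,len(t),t.min(0).round(1),t.max(0).round(1),"mid",((t.min(0)+t.max(0))/2).round(1))
    k=loc(pts(P,590,630,-300,-170,120,180)); k=k[abs(k[:,1])<60]
    if len(k): print("card",np.median(k,0).round(1),np.percentile(k,[1,99],axis=0).round(1).tolist())
    k=k[k[:,2]>160]
    if len(k): print("card top",len(k),np.median(k,0).round(1),np.percentile(k,[1,99],axis=0).round(1).tolist())
E
python3 m.py
```

```text
at [ 607.7 -230.4  252.9] rot [-3.1410e+00 -6.0000e-04  1.6488e+00] t 25.38 w 25.4 F [ 0.1  0.8 -0.4]
tool shift m [-0.0014  0.0005  0.0399] turn 0.11
29.87802118062973
scene 532 z [196.2 281.7]
-60 16 [-18.5 -18.2 194. ] [ 18.9  19.8 197.8] mid [  0.2   0.8 195.9]
-50 74 [-20.7 -19.4 198. ] [ 18.8  20.5 207.7] mid [ -0.9   0.5 202.8]
-40 60 [-21.9 -15.5 207.9] [ 17.4  17.  217.9] mid [ -2.2   0.8 212.9]
-30 65 [-19.6 -15.2 218.3] [ 13.2  17.7 227.9] mid [ -3.2   1.3 223.1]
-20 76 [-16.3 -16.9 227.9] [ 14.8  16.3 237.7] mid [ -0.7  -0.3 232.8]
-10 72 [-15.4 -16.5 237.9] [ 14.3  11.9 247.8] mid [ -0.6  -2.3 242.8]
0 47 [-14.7 -14.7 247.9] [ 11.1  17.  257.3] mid [ -1.8   1.1 252.6]
10 48 [-14.5 -14.2 258. ] [ 11.4  16.2 267.8] mid [ -1.6   1.  262.9]
20 45 [-14.1 -15.2 267.9] [ 11.3  13.8 277.8] mid [ -1.4  -0.7 272.9]
30 29 [-13.4 -15.2 278. ] [ 13.4   5.1 283.3] mid [ -0.   -5.  280.7]
card [ 1.000e-01 -8.100e+00  1.471e+02] [[-2.3, -48.8, 120.7], [2.9, 49.5, 176.5]]
card top 144 [  0.6 -19.  167.5] [[-2.1, -48.7, 160.1], [3.7, 50.4, 177.3]]
top 12 z [195.5 326.4]
-50 5 [-18.1  21.1 198.7] [ 15.1  22.9 200.8] mid [ -1.5  22.  199.7]
card [ -0.9  32.8 153.3] [[-1.9, 14.4, 121.6], [1.8, 49.4, 177.4]]
card top 37 [ -0.5  32.8 172.2] [[-1.3, 17.0, 160.8], [1.9, 48.2, 177.7]]
```

The clip centre is within 1 mm of the card's plane, and its jaw tips are about 57 mm below the TCP. Lowering it over the edge.

apply_moves(motion="-0.001 0.0008 0 0;0 0 0.006 0;0 0 0.008 0;0 0 0.008 0;0 0 0.008 0;0 0 0.006 0;0 0 0.003 0;0 0 0 0")

```text
time: 26.48
tool_pos: [608.5, -232.8, 214.1]
tcp_rot: [-3.141, -0.0, 1.647]
contact_force: [0.1, -0.1, -1.3]
grip_width: 25.1
finger_force: 29.9
```

apply_moves(motion="0 0 0 0;0 0 0 0;0 0 0 0")

```text
time: 26.85
tool_pos: [608.6, -232.8, 214.4]
tcp_rot: [3.141, 0.0, 1.647]
contact_force: [-0.9, 0.3, 0.0]
grip_width: 25.2
finger_force: 29.9
```

```bash
python3 m.py; python3 - <<'E'
from h import *
c=bot.capture("scene"); cv2.imwrite("pics/s6.png",cv2.resize(c["img"][160:360,230:430],None,fx=3,fy=3,interpolation=cv2.INTER_CUBIC))
E
```

```text
at [ 608.6 -232.8  214.4] rot [3.1413e+00 3.0000e-04 1.6473e+00] t 26.85 w 25.2 F [-0.9  0.3  0. ]
tool shift m [ 0.001  -0.0002  0.0014] turn 0.02
29.87793892621994
scene 499 z [158.5 243.7]
-60 9 [-17.6 -18.8 155.8] [ 16.7  10.7 158.9] mid [ -0.4  -4.  157.3]
-50 57 [-19.6 -21.3 159.5] [ 17.8  16.4 169.2] mid [ -0.9  -2.5 164.3]
-40 58 [-20.3 -18.2 169.5] [ 15.7  17.6 179.3] mid [ -2.3  -0.3 174.4]
-30 66 [-18.  -18.6 179.9] [ 11.2  15.6 189.2] mid [ -3.4  -1.5 184.6]
-20 75 [-15.5 -20.5 189.4] [ 11.7  15.9 199.2] mid [ -1.9  -2.3 194.3]
-10 73 [-14.1 -19.6 199.5] [ 14.3   5.1 208.9] mid [ 1.000e-01 -7.300e+00  2.042e+02]
0 44 [-14.1 -18.7 209.8] [ 12.2  13.2 219.3] mid [ -1.   -2.8 214.5]
10 51 [-13.  -17.3 219.7] [ 14.3  13.2 229.3] mid [  0.6  -2.  224.5]
20 42 [-13.2 -17.3 229.7] [ 12.1   8.2 238.6] mid [ -0.6  -4.6 234.2]
30 24 [-12.3 -15.1 239.5] [ 13.4   1.2 247.6] mid [  0.6  -7.  243.6]
card [ -0.  -15.9 157.6] [[-18.6, -49.1, 121.0], [17.0, 49.9, 178.9]]
card top 242 [ -0.  -14.4 169.6] [[-18.8, -48.3, 160.3], [17.6, 49.5, 179.4]]
top 22 z [157.4 301.5]
-50 5 [-17.4  16.7 160.4] [ 16.5  20.1 162.2] mid [ -0.5  18.4 161.3]
card [ -1.   32.5 155.8] [[-2.6, 15.7, 120.6], [16.5, 49.3, 176.6]]
card top 36 [ -0.3  32.7 172. ] [[-10.2, 16.5, 160.6], [16.5, 48.2, 176.9]]
```

View pics/s6.png

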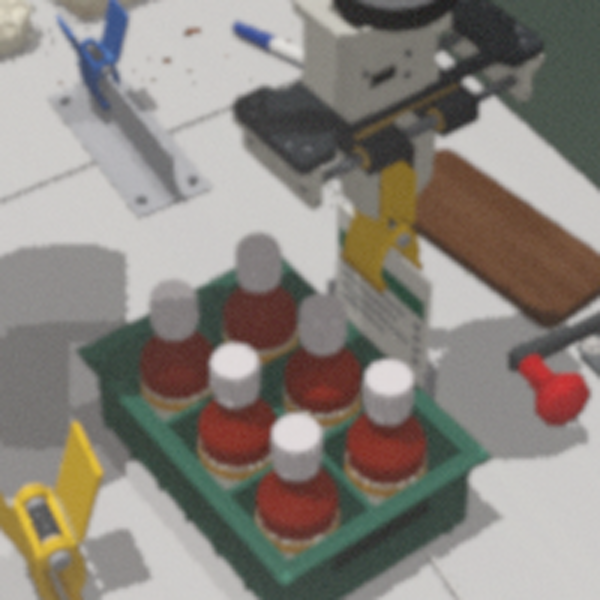

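The picture shows both bottles upright in their cells (crop 175,345 and 235,410). The clip straddles the card at (385,245), and the blue clip is untouched at (95,55). A 1.5 mm centring trim, then I hand in.

apply_moves(motion="0.0008 0 0.0005 0;0.0007 0 0.0005 0;0 0 0 0;0 0 0 0;0 0 0 0;0 0 0 0")

```text
time: 27.75
tool_pos: [608.5, -231.3, 213.2]
tcp_rot: [3.142, 0.0, 1.647]
contact_force: [0.2, 0.3, -0.4]
grip_width: 24.8
finger_force: 29.9
```

```bash
python3 - <<'E'
from h import *
plan((608.3,-231.8,213),1.647); print(bot.close_job())
E
```

```text
at [ 608.5 -231.3  213.2] rot [3.1415e+00 1.0000e-04 1.6473e+00] t 27.75 w 24.8 F [ 0.2  0.3 -0.4]
tool shift m [-0.0005 -0.0002  0.0002] turn 0.02
the job is handed in; nothing more can be done
None
```

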